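Find the punch mark of a serving paddle under a spring punch

ROBOT

A 7-joint arm with a two-finger parallel gripper is mounted at the origin on a cart in front of the work surface, level with it; the furniture and walls round the work are solid. World frame = base frame: x ahead of the robot, y to its left, z up, the work surface at z = 0. Lengths are in m, angles in degrees, forces in N, time in s.
With the tool pointing down it reaches from about 0.425 to 0.825 m from the base axis. Payload 3.6 kg.
Tool frame: the origin (TCP) lies where the fingers leave the gripper's body, on its centre line; the fingertips stand 73 mm ahead of it and the grasp point (between the pads) lies 54 mm ahead of it (r.grip_point_offset is the distance from the TCP to the grasp point, in m); z points along the fingers, y is the line along which they close (so a half turn about z gives the same grasp; the last joint's range is limited). The gripper opens to 85 mm and grips with 20 to 120 N. Pads are 22 mm wide; open, the fingers measure 114 mm over their backs; the gripper's body (76 mm by 85 mm) begins 54 mm behind the grasp point. The pads swing forward as they close: fully open they stand 13 mm farther back than shut.
Start: joints at [-69.242, 35.231, -0.722, 81.555, 0.464, 63.22, -2.315], TCP at [0.246, 0.601, 0.304] pointing down, gripper open.
Joint ranges: [-178.69, 178.69], [-17.37, 117.87], [-77.05, 75.6], [15.02, 138.74], [-78.02, 258.01], [0.78, 113.62], [-162.83, 162.83]. Speed limits (degrees/s): [159.86, 159.86, 180, 180, 180, 180, 180].

INTERFACE

Orientations are given as a 3x3 rotation matrix whose columns are the frame's x, y, z axes.
In Python, from workcell import r, claw, camera, order, spotter, sensors gives the robot as it stands. Calls block until the motion is done:
- r.movep(position, orientation): joint-space move of the TCP to a pose.
- r.move_straight(position, frame=None, rate=0.15, f_stop=None): straight line of the TCP; frame=None keeps the orientation; rate is the mean speed in m/s. With f_stop (N) it stops when the force on the tool has changed by that much, and returns True; else False.
- r.set_joints(angles): joint-space move.
- claw.gripper_to(opening, strength=None): finger opening in m; strength is the grip in N (None keeps the last); returns when the fingers have stopped.
- r.dwell(seconds).
- r.ik(position, orientation): joint angles nearest the present ones, or None.
- camera(name): name is "scene" or "top" or "wrist"; returns a dict with "img" (420x560x3 uint8, blue, green, red), "depth" (420x560 float32, m along the optical axis (not along the pixel's ray), 0 where there is no reading), "intrinsics" (3x3 intrinsics, pixels), "R" (3x3) and "t" (3): a world point X has camera coordinates R X + t; the wrist camera has in their place "T_tool_cam" (4x4, takes a point from camera to tool coordinates, whose origin is the TCP and whose axes are the flange's). Camera axes: x right, y down, z forward; pixel columns grow to the right and rows downward; lengths in m; the calibration is good to about 2 mm. The wrist camera is an equidistant fisheye: a pixel r from the principal point sees the ray r / f radians off the axis. A picture is of the moment at which its call begins: read the wrist's pose just before it.
A pose or a line that the arm cannot do raises r.IKError and nothing moves.
- order.finish_job(): hands the job in; it is judged then, once.
Trained networks look in a picture, given as the dict that the camera call returned (one of the last four; its "shot" number tells which), for a name from the list of things; names that differ only in an ending like _2 or _b are one class to them, and where a whole thing is asked for, a point or a joint stands for the part that bears it (a point fixed in the world has none). Each returns a list of dicts, best first, with "p" (0 to 1); they miss things now and then, are a little off and sometimes report something else, mostly with a low value. They report only what shows in the picture. A call takes as long as a camera call.
- spotter.silhouettes(picture, query): "pixels" (420x560 bool, what is visible of it) and "bbox" ([left, top, right, bottom] in pixels, round what is visible of it).
Readings, each from a call of its own:
- sensors.current_t(): time.
- sensors.current_joint_positions(): joint angles.
- sensors.current_qd(): joint speeds.
- sensors.current_tau(): joint torques, N m.
- sensors.current_ee_pos(): TCP position.
- sensors.current_eef_rot(): TCP orientation.
- sensors.current_wrist_force(): force on the tool from outside, world axes, zero at the start.
- sensors.current_wrist_torque(): the same for the moment, N m.
- sensors.current_opening(): finger opening in m.
- sensors.current_grasp_force(): force on a finger pad.
Only numpy, scipy, OpenCV 4.12 (cv2) and the standard library are available. Lean on these libraries where they do the work, as an engineer would, in place of code of your own. Each camera call takes 0.05 s, during which the arm holds its last target. There are 200 camera calls.

TASK

The wooden serving paddle is to be punched for a hanging hole: keeping it flat on the worktop, slide it bevelled nose first under the spring-loaded punch of the grey stand, until the punch tip drops into the round hollow in the paddle's face. Then push the black knob fully down, gently, and let it come back up; leave the paddle there with the tip in the hollow, and do not disturb the things standing around.

Things in the scene. Friction and masses are not known exactly. Their poses are not given: they have to be found in the camera images.
- press: Grey metal punch stand fixed to the worktop, place and yaw vary. Origin: on the worktop below the middle of its head; x axis: towards its column (foot and column begin 75 mm from the origin), y across, z up; open towards -x. Head underside (block) is 113 mm up. The spring-loaded upright punch stands at x = 0 of this frame, but at an unknown y: see press_rail.
- press_rail (a point): Middle of the steel cross rail, 150 mm above the press origin, same axes. A dark 36 mm block that carries the punch is clamped on the rail up to 18 mm either way along y from here, differently each time; where is not given, it must be seen or felt. The tip is an 8 mm round-ended pin. Right above it is the round black knob, 40 mm across, top 229 mm above the worktop at lift 0, rising with the punch.
- press_quill (a joint): Lift of the punch, m: 0 at its lowest, tip end 6 mm above the worktop; at most 0.020. A light spring and its weight (3 to 5 N) push it down. About 0.012 when the tip rides on the paddle's face, about 0.004 when it sits in the mark.
- press_knob (a joint): Travel of the black knob down on the punch, m: 0 released, 0.008 fully down. Its own spring takes about 4 N to start and 13 N to push fully down; it springs back up by itself.
- paddle_grip (a point): Middle of the handle of the loose wooden serving paddle, half-way up (9 mm above its underside). x axis: along the paddle towards its bevelled nose; z up. Paddle 200 mm long, 18 mm thick, about 0.25 kg. Handle 34 mm wide, from 30 mm behind this point to 50 mm ahead; then the blade, 96 mm wide, up to the nose, 170 mm ahead.
- paddle_mark (a point): The mark: mouth of a round flat-bottomed hollow in the paddle's upper face, 15 mm across and 8 mm deep, on its centre line 115 mm ahead of paddle_grip and 55 mm behind the nose. Same axes. The last 40 mm before the nose slope from 18 mm down to 4 mm thick, so pushing the nose under the punch tip lifts the punch.
- timer: Bystander: white round kitchen timer, 61 mm across, 49 mm high. Origin: middle of its underside.
- tin: Bystander: tomato tin, 75 mm across, 58 mm high. Origin: middle of its underside.
- salt: Bystander: salt shaker, 44 mm across, 90 mm high. Origin: middle of its underside.
- mill: Bystander: wooden pepper mill, 58 mm across, 130 mm high. Origin: middle of its underside.

How it is judged (in metres and radians):
On the way, in this order (a step that is already met when the one before it is completed fails the run):
1. the punch tip has dropped into the paddle's hollow (value of joint press_quill between 0.002 and 0.0065 m and x of paddle_mark in the frame of press between -0.008 and 0.008 m and y of paddle_mark in the frame of press between -0.026 and 0.026 m), for 0.2 s.
2. the knob is pushed fully down while the tip is in the hollow (all of step 1 and value of joint press_knob above 0.0065 m), for 0.2 s.
At the end, for the whole second after the job is handed in: The tip sits in the hollow (punch lift 2 to 6.5 mm, the hollow within 8 mm of the stand's origin along its x and 26 mm along its y), the knob is back up (under 1.5 mm), the paddle lies flat on the worktop (within 4 mm, 0.06 rad) (all of step 1 and value of joint press_knob below 0.0015 m and angle between paddle_mark's own z axis and vertical below 0.06 rad and height (world z) of paddle_mark between 0.014 and 0.022 m); the robot touches nothing.
It fails at once if the paddle is lifted more than 25 mm off the worktop or tipped beyond 0.35 rad (height (world z) of paddle_mark above 0.043 m or angle between paddle_mark's own z axis and vertical above 0.35 rad).
It fails at once if the stand and the paddle are forced together with more than 45 N (contact force between press and paddle above 45 N).
It fails at once if a bystander is pushed more than 30 mm or toppled (distance of any of timer, tin, salt, mill from where it was at the start of the episode above 0.03 m or angle between any of timer, tin, salt, mill's own z axis and vertical above 0.5 rad).
It also fails if it takes over 72 s, if anything falls off the work surface, if the arm or the gripper's body presses on something with over 40 N, if the wrist force passes 120 N, or if a joint passes its speed limit or range.

## Working session

There is one attempt and no reset: what is moved stays moved. The work goes in short steps, each a Python script; the robot and the scene stay as the last script left them, time stands still between calls to the robot, and variables do not carry over. Pictures are saved under pics/ and viewed, at most 10 in all, crops included, and the job is handed in when it is done.

```bash
mkdir -p pics; ls
cat > h.py <<'E'
import numpy as np, cv2
from workcell import r, claw, camera, order, spotter, sensors
def cloud(c):
    K=c["intrinsics"];d=c["depth"];v,u=np.mgrid[:420,:560]
    P=np.stack([(u-K[0,2])/K[0,0]*d,(v-K[1,2])/K[1,1]*d,d],-1)
    W=(P-c["t"])@c["R"]   # R^T (P-t)
    W[d==0]=np.nan
    return W
E
python3 - <<'E'
from h import *
for n in("scene","top"):
    c=camera(n);cv2.imwrite(f"pics/{n}0.png",c["img"]);W=cloud(c)
    np.savez(f"{n}0.npz",W=W,**{k:c[k] for k in("img","depth","intrinsics","R","t")})
    for q in("press","paddle_grip","timer","tin","salt","mill"):
        for s in spotter.silhouettes(c,q)[:1]:
            m=s["pixels"];p=W[m];p=p[~np.isnan(p[:,0])]
            np.save(f"{n}_{q}.npy",m)
            print(n,q,round(s["p"],2),s["bbox"],m.sum(),np.nanmin(p,0).round(3),np.nanmax(p,0).round(3),np.median(p,0).round(3))
print(sensors.current_t())
E
```

```text
pics
scene press 0.98 [328.0, 158.2, 360.1, 199.0] 449 [ 0.42  -0.386  0.002] [ 0.547 -0.241  0.176] [ 0.474 -0.337  0.043]
scene paddle_grip 0.64 [261.6, 234.1, 310.5, 276.8] 973 [ 0.388 -0.03  -0.005] [0.493 0.179 0.026] [0.434 0.068 0.016]
scene timer 0.73 [291.2, 188.5, 305.1, 198.8] 206 [ 0.136 -0.237 -0.005] [0.641 0.403 0.627] [ 0.605 -0.194  0.026]
scene tin 0.77 [303.5, 166.1, 322.0, 186.7] 258 [ 0.588 -0.364 -0.007] [ 0.653 -0.282  0.061] [ 0.609 -0.304  0.034]
scene mill 0.93 [206.0, 266.9, 230.4, 306.4] 583 [ 0.432  0.21  -0.196] [0.674 0.369 0.134] [0.45  0.351 0.065]
top press 0.59 [360.5, 155.1, 421.3, 216.4] 2400 [ 0.422 -0.453 -0.005] [ 0.596 -0.243  0.235] [ 0.463 -0.356  0.165]
top paddle_grip 0.93 [231.9, 249.1, 301.6, 298.4] 1792 [ 0.395 -0.022 -0.006] [0.498 0.179 0.026] [0.442 0.057 0.017]
top timer 0.85 [311.1, 172.1, 330.3, 195.2] 361 [ 0.588 -0.243 -0.006] [ 0.662 -0.175  0.055] [ 0.611 -0.199  0.031]
top tin 0.76 [338.8, 142.5, 367.4, 176.0] 631 [ 0.594 -0.362 -0.001] [ 0.67  -0.284  0.065] [ 0.626 -0.316  0.054]
top salt 0.63 [367.8, 117.8, 384.8, 139.3] 245 [ 0.665 -0.455  0.006] [ 0.701 -0.422  0.094] [ 0.678 -0.433  0.058]
top mill 0.7 [155.3, 297.5, 184.7, 325.4] 539 [0.437 0.313 0.003] [0.488 0.366 0.133] [0.455 0.338 0.109]
0.7
```

Run:
```python
import cv2,numpy as np
a=cv2.imread("pics/top0.png");b=cv2.imread("pics/scene0.png")
x=cv2.resize(a[110:330,150:440],(800,600));cv2.imwrite("pics/topc.png",x)
y=cv2.resize(b[140:310,190:400],(740,600));cv2.imwrite("pics/scenec.png",y)
# top view, orthographic stats
z=np.load("top0.npz");W=z["W"]
m=np.load("top_paddle_grip.npy")
p=W[m];p=p[~np.isnan(p[:,0])];p=p[(p[:,2]>.012)&(p[:,2]<.024)]
np.set_printoptions(precision=4,suppress=True)
print(cv2.minAreaRect((p[:,:2]*1000).astype(np.float32)))
m=np.load("top_press.npy")
p=W[m];p=p[~np.isnan(p[:,0])]
for lo,hi in((-.005,.015),(.015,.14),(.14,.158),(.158,.19),(.2,.25)):
    q=p[(p[:,2]>lo)&(p[:,2]<hi)]
    if len(q)>5:print(lo,len(q),q.mean(0),cv2.minAreaRect((q[:,:2]*1000).astype(np.float32)))
print(np.histogram(p[:,2],bins=np.arange(-.01,.25,.01)))
```

```text
((444.6187744140625, 83.9757080078125), (96.78549194335938, 190.20669555664062), 2.664613723754883)
-0.005 305 [ 0.4499 -0.3931  0.0111] ((509.38323974609375, -373.732421875), (174.98829650878906, 156.75543212890625), 1.2656097412109375)
0.015 618 [ 0.4557 -0.3698  0.0534] ((463.3533630371094, -350.65911865234375), (211.01177978515625, 96.63343048095703), 73.72152709960938)
0.14 178 [ 0.4684 -0.3002  0.1478] ((462.1650390625, -311.6290588378906), (140.76641845703125, 93.14160919189453), 54.00352478027344)
0.158 978 [ 0.4799 -0.3254  0.1737] ((475.9346008300781, -323.9339599609375), (157.3208770751953, 107.77628326416016), 76.25067138671875)
0.2 194 [ 0.4666 -0.2608  0.2268] ((467.9677734375, -262.7362060546875), (38.562164306640625, 36.66300582885742), 49.022972106933594)
(array([ 11,  67, 477,  52,  28,  31,  24,  33,  30,  24,  33,  19,  16,
        22,  57, 117,  77, 399, 333, 230, 116,   0,  17, 136,  41]), array([-0.01,  0.  ,  0.01,  0.02,  0.03,  0.04,  0.05,  0.06,  0.07,
        0.08,  0.09,  0.1 ,  0.11,  0.12,  0.13,  0.14,  0.15,  0.16,
        0.17,  0.18,  0.19,  0.2 ,  0.21,  0.22,  0.23,  0.24]))
```

View pics/topc.png

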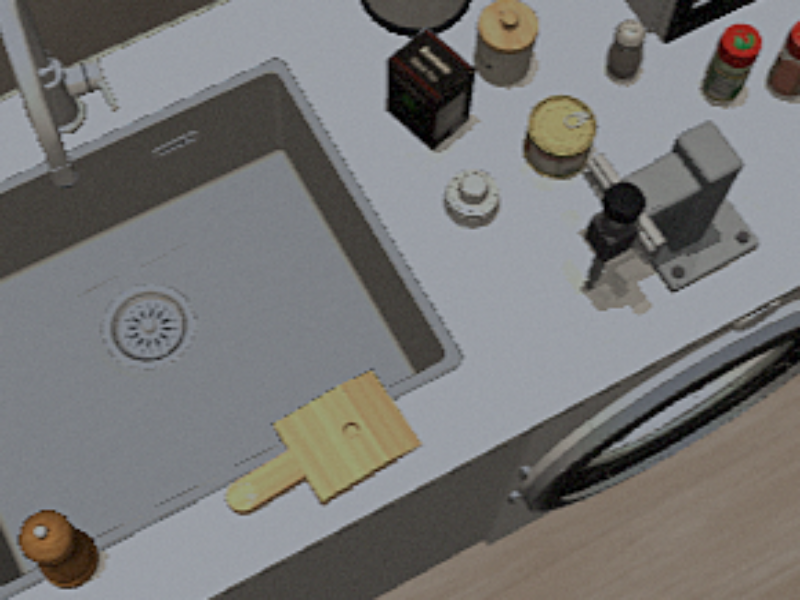

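View pics/scenec.png

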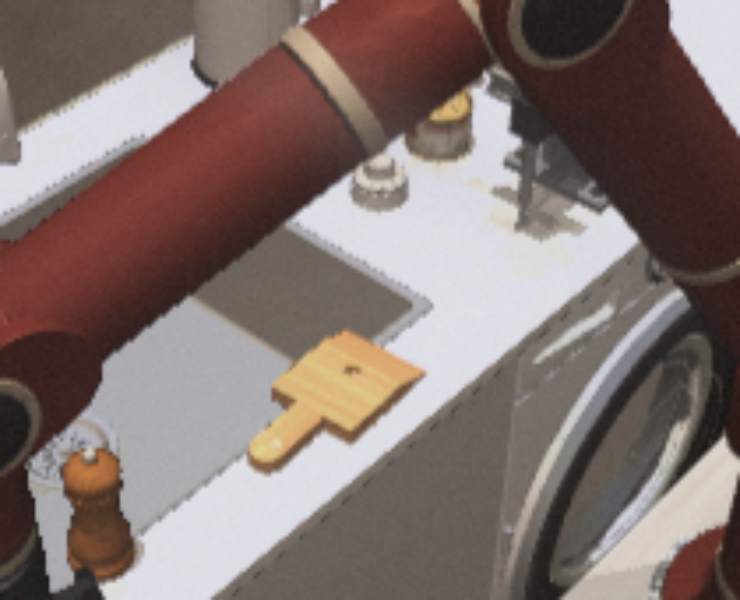

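The top crop shows the paddle with its nose towards the press and the hollow at about (351,429). The knob is at (625,200), the punch tip near (590,287) and the timer at (470,198). Next I refine the paddle axis, the hollow and the knob.

Run:
```python
import cv2,numpy as np
np.set_printoptions(precision=4,suppress=True)
z=np.load("top0.npz");W=z["W"];K=z["intrinsics"];R=z["R"];t=z["t"];img=z["img"]
def plane(u,v,h):
    d=R.T@np.array([(u-K[0,2])/K[0,0],(v-K[1,2])/K[1,1],1]);c=-R.T@t
    return c+d*(h-c[2])/d[2]
print("cam",-R.T@t,"mark",plane(277.2,267.3,.018))
m=np.load("top_paddle_grip.npy")
p=W[m];p=p[~np.isnan(p[:,0])];p=p[(p[:,2]>.012)&(p[:,2]<.024)]
for y in np.arange(-.02,.19,.01):
    q=p[abs(p[:,1]-y)<.005]
    if len(q)>4: print(round(y,3),len(q),q[:,0].min(),q[:,0].max(),(q[:,0].min()+q[:,0].max())/2,np.median(q[:,2]))
# knob: dark pixels with z>.2
hi=(W[...,2]>.215)&(W[...,2]<.25)&(abs(W[...,0]-.467)<.04)&(abs(W[...,1]+.262)<.04)
v,u=np.nonzero(hi);print("knob px",u.mean(),v.mean(),np.ptp(u),np.ptp(v),"z",np.nanmedian(W[hi][:,2]),np.percentile(W[hi][:,2],90),plane(u.mean(),v.mean(),.227), (W[hi].min(0)+W[hi].max(0))/2)
# column/head top: plan raster of high points
m=np.zeros((420,560),bool);m[110:240,340:440]=1
q=W[m&(W[...,2]>.16)&(W[...,2]<.21)]
print(np.histogram(q[:,2],bins=np.arange(.16,.215,.005)))
q2=q[q[:,1]<-.30];print(len(q2),cv2.minAreaRect((q2[:,:2]*1000).astype(np.float32)))
for y in np.arange(-.44,-.24,.01):
    s=q[abs(q[:,1]-y)<.005]
    if len(s)>2: print(round(y,3),len(s),np.percentile(s[:,0],[5,95]),np.median(s[:,2]))
cv2.imwrite("pics/press.png",cv2.resize(img[130:225,335:435],(800,600)*1,interpolation=cv2.INTER_CUBIC))
```

```text
cam [0.0997 0.2078 1.3469] mark [0.4463 0.0342 0.018 ]
-0.01 7 0.4167150361193181 0.47548699477237455 0.44610101544584635 0.013395863478907729
0.0 42 0.40239443911206124 0.49648416836405185 0.4494393037380565 0.013638395665591874
0.01 106 0.4009909657563415 0.49644717661055604 0.4487190711834488 0.015388538734163546
0.02 108 0.40032394243529146 0.49577426789676043 0.4480491051660259 0.018016570003864914
0.03 113 0.40038150287525487 0.4948883705184724 0.4476349366968636 0.01811911960115635
0.04 109 0.3984363984260931 0.49522468086816485 0.44683053964712893 0.01824705051609366
0.05 116 0.3980573534376594 0.49316293107876547 0.44561014225821244 0.018241330841600224
0.06 117 0.39782626725241826 0.4911069696080815 0.44446661843024987 0.017801219914516234
0.07 109 0.3969765297017744 0.49151915458919565 0.444247842145485 0.01769767915434979
0.08 114 0.39679506419257926 0.4885540190362434 0.44267454161441133 0.01855215522521087
0.09 122 0.3960189078857399 0.49048055364069987 0.4432497307632199 0.018659403004276234
0.1 82 0.3957672772316967 0.4876172949278953 0.441692286079796 0.0181266587018
[... 1119 characters left out ...]
5 0.5115] 0.1884015300179934
-0.39 85 [0.458  0.5123] 0.18889972742197994
-0.38 80 [0.4581 0.5131] 0.18900005150720228
-0.37 84 [0.4577 0.5114] 0.1884134079139364
-0.36 146 [0.461  0.5116] 0.17955629279651691
-0.35 62 [0.4633 0.5069] 0.16886997126656728
-0.34 63 [0.4636 0.5075] 0.16866111067001885
-0.33 60 [0.4639 0.5077] 0.16767260782813131
-0.32 67 [0.4632 0.5078] 0.16848913365281676
-0.31 53 [0.4625 0.5061] 0.16805674732047352
-0.3 28 [0.4434 0.5159] 0.169831362801254
-0.29 102 [0.4312 0.535 ] 0.17279865743855072
-0.28 85 [0.4324 0.5388] 0.16752002999735227
-0.27 21 [0.4517 0.4634] 0.1735097242385854
-0.26 44 [0.4513 0.4821] 0.17505531684235104
-0.25 67 [0.4516 0.4826] 0.17270858365050887
```

```bash
cat >> h.py <<'E'
th=np.radians(3.8); d=np.array([np.sin(th),-np.cos(th),0])
def Rot(s=1):
    y=s*np.array([np.cos(th),np.sin(th),0]);z=np.array([0,0,-1.]);return np.stack([np.cross(y,z),y,z],1)
mark=np.array([.4463,.0342,0]); knob=np.array([.467,-.2615,0])
E
python3 - <<'E'
from h import *
np.set_printoptions(precision=4,suppress=True)
g=mark-.120*d
q0=sensors.current_joint_positions(); print(sensors.current_eef_rot())
best=None
for s in(1,-1):
    q=r.ik(g+[0,0,.2],Rot(s)); print(s,q)
    if q is not None and (best is None or np.abs(np.array(q)-q0).max()<best[0]): best=(np.abs(np.array(q)-q0).max(),s)
s=best[1];open("s.txt","w").write(str(s))
r.movep(g+[0,0,.2],Rot(s))
claw.gripper_to(.07)
c=camera("wrist");cv2.imwrite("pics/w1.png",c["img"])
print("stop",r.move_straight(g+[0,0,.076],rate=.12,f_stop=12))
claw.gripper_to(0.0,strength=50)
print(sensors.current_opening(),sensors.current_grasp_force(),sensors.current_ee_pos(),sensors.current_wrist_force(),sensors.current_t())
c=camera("wrist");cv2.imwrite("pics/w2.png",c["img"]);print(c["T_tool_cam"],c["intrinsics"])
c=camera("top");cv2.imwrite("pics/top1.png",c["img"])
E
```

```text
[[-0.9254  0.379  -0.    ]
 [ 0.379   0.9254  0.0001]
 [ 0.0001  0.     -1.    ]]
1 [-32.8258  28.4855  15.4048 118.6438 -12.95    34.4257  -4.6721]
-1 [ -2.5302  30.1547 -28.0819 117.737   22.9275  37.3728 137.9242]
stop False
0.03299861187541975 50.51398001611233 [0.4386 0.1541 0.0767] [0.0314 0.4518 5.0556] 4.4667
[[-0.0005 -0.959  -0.2836  0.0714]
 [ 1.     -0.0003 -0.0006  0.0008]
 [ 0.0005 -0.2836  0.959  -0.0698]
 [ 0.      0.      0.      1.    ]] [[325.1923   0.     278.7022]
 [  0.     325.1923 211.7601]
 [  0.       0.       1.    ]]
```

View pics/w2.png

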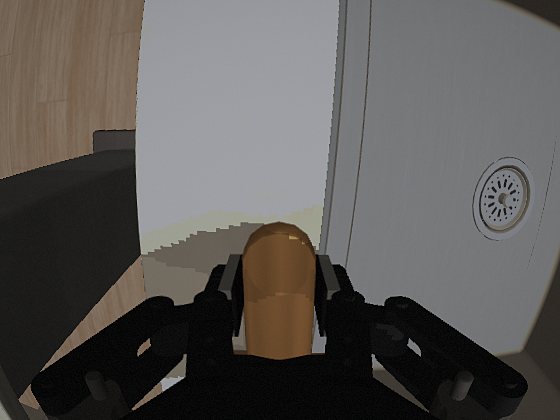

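```bash
cat >> h.py <<'E'
def knobz():
    c=camera("top");W=cloud(c)
    hi=(W[...,2]>.21)&(W[...,2]<.27)&(abs(W[...,0]-.467)<.012)&(abs(W[...,1]+.262)<.012)
    return (np.median(W[hi][:,2]).round(4) if hi.any() else None), hi.sum(), c
E
python3 - <<'E'
from h import *
np.set_printoptions(precision=4,suppress=True)
print("base",knobz()[:2])
T=knob-.120*d+[0,0,.0767]
print(r.move_straight(T-.075*d,rate=.12,f_stop=20),sensors.current_wrist_force())
print(knobz()[:2])
for b in(.03,.012):
    print(b,r.move_straight(T-b*d,rate=.05,f_stop=25),sensors.current_ee_pos(),sensors.current_wrist_force(),knobz()[:2],sensors.current_t())
c=knobz()[2];cv2.imwrite("pics/top2.png",cv2.resize(c["img"][110:260,280:460],(720,600)))
E
```

```text
base (np.float64(0.2288), np.int64(85))
False [-0.3853  0.9006  1.5721]
(np.float64(0.2292), np.int64(33))
0.03 False [ 0.4566 -0.1099  0.0767] [-0.9298  9.6131  4.925 ] (None, np.int64(0)) 7.7583
0.012 False [ 0.458  -0.1278  0.0767] [-0.4755  9.4163  3.8757] (None, np.int64(0)) 8.3167
```

View pics/top2.png

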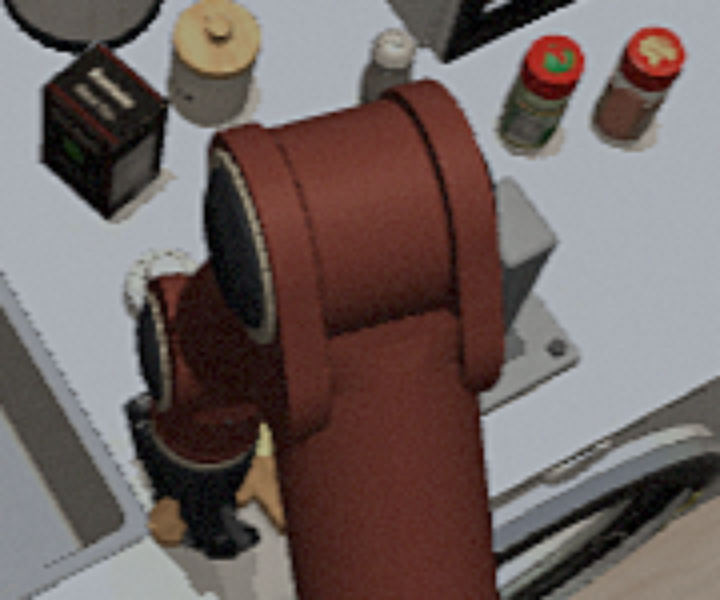

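The elbow hides the knob from the top camera, so I'll find the hollow by force.

Run:
```python
from h import *
np.set_printoptions(precision=2,suppress=True)
T=knob-.120*d+[0,0,.0767]
for b in np.arange(-.010,.017,.002):
    s=r.move_straight(T+b*d,rate=.02,f_stop=14); f=np.array(sensors.current_wrist_force())
    print(round(b,3),s,f,"M",np.array(sensors.current_wrist_torque()),np.array(sensors.current_ee_pos())*1000)
    if s or f[1]>20: break
print(sensors.current_t())
c=camera("scene");cv2.imwrite("pics/sc3.png",cv2.resize(c["img"][130:250,280:440],(800,600)))
```

```text
-0.01 False [-1.18  8.96  3.76] M [ 1.92 -0.13  0.12] [ 458.08 -129.5    76.74]
-0.008 False [0.77 7.32 5.24] M [ 1.62 -0.21  0.13] [ 458.3  -132.05   76.71]
-0.006 False [-0.64  6.64  4.68] M [ 1.53 -0.2   0.11] [ 458.43 -134.51   76.71]
-0.004 False [0.31 6.79 3.24] M [ 1.42 -0.12  0.08] [ 458.58 -136.58   76.72]
-0.002 False [-0.21  3.41  3.59] M [ 0.77 -0.18  0.13] [ 458.94 -139.79   76.71]
0.0 False [0.72 3.37 2.78] M [ 0.82 -0.09  0.09] [ 459.08 -142.4    76.73]
0.002 False [-0.4   5.81  3.66] M [ 1.13 -0.16  0.03] [ 459.09 -143.23   76.72]
0.004 False [0.47 6.68 4.35] M [ 1.28 -0.2   0.08] [ 459.12 -144.82   76.72]
0.006 False [0.2  6.33 4.56] M [ 1.37 -0.11  0.07] [ 459.21 -146.67   76.72]
0.008 False [-0.44  6.71  4.67] M [ 1.42 -0.09  0.1 ] [ 459.32 -148.57   76.73]
0.01 False [-0.39  8.79  5.33] M [ 1.66 -0.13  0.08] [ 459.35 -149.69   76.73]
0.012 False [-0.8  10.85  7.2 ] M [ 2.28 -0.24  0.  ] [ 459.37 -149.96   76.71]
0.014 False [-1.02 14.84  8.34] M [ 2.95 -0.27 -0.02] [ 459.39 -150.25   76.72]
0.016 False [-1.93 18.81  9.12] M [ 3.6  -0.28 -0.07] [ 459.38 -150.54   76.7 ]
11.8667
```

View pics/sc3.png

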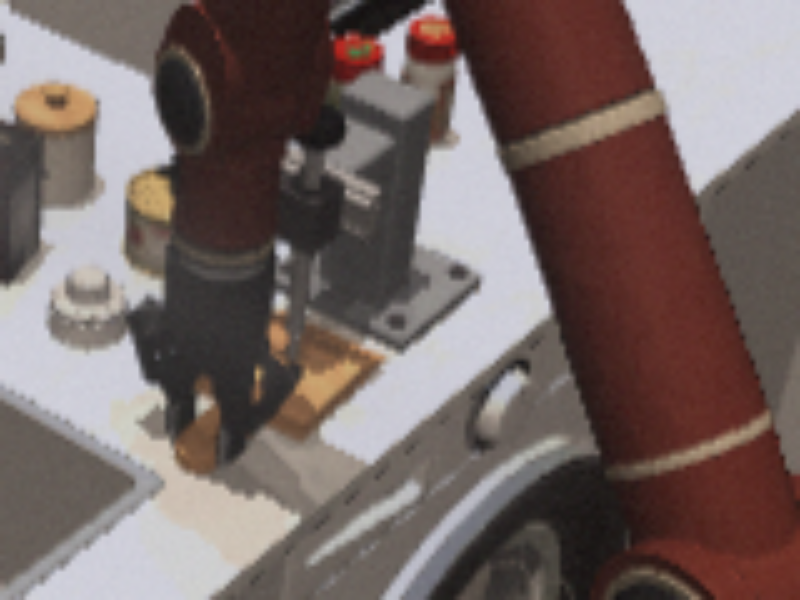

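The paddle stalls about 8 mm past the predicted position, after a force dip near the predicted one. That fits the tip being in the hollow and against its wall. I'll back off to the middle, release, retreat and check the knob height.

Run:
```python
from h import *
np.set_printoptions(precision=4,suppress=True)
T=knob-.120*d+[0,0,.0767]
r.move_straight(T+.0045*d,rate=.02); r.dwell(.2)
print(sensors.current_ee_pos(),sensors.current_wrist_force())
c=camera("scene");W=cloud(c)
q=W[145:165,335:352].reshape(-1,3);q=q[(q[:,2]>.2)&(q[:,2]<.26)];print("scene knob",len(q),q[:,2].max() if len(q) else 0)
claw.gripper_to(.07)
p=np.array(sensors.current_ee_pos())
r.move_straight(p-.03*d+[0,0,.03],rate=.1)
p=np.array(sensors.current_ee_pos())
r.move_straight(p+[0,.12,.2],rate=.2)
z,n,c=knobz();print("knob",z,n,sensors.current_t())
W=cloud(c);cv2.imwrite("pics/top4.png",cv2.resize(c["img"][130:260,300:440],(646,600),interpolation=cv2.INTER_CUBIC))
```

```text
[ 0.4597 -0.1487  0.0767] [ 1.0577 -4.7246 -0.0136]
scene knob 64 0.2538260339034339
knob 0.2326 83 15.2833
```

View pics/top4.png

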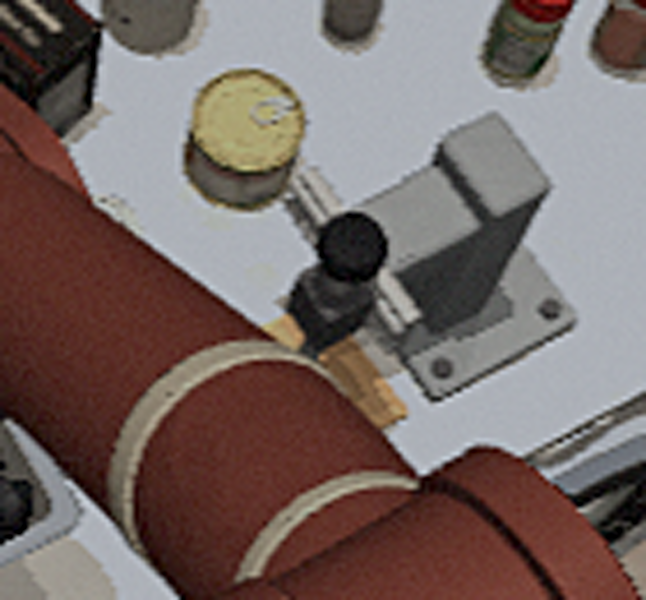

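The lift is about 3.7 mm, so the tip is in the hollow. The picture shows the knob at (352,247) with the blade beneath it. Now I press it.

Run:
```python
from h import *
np.set_printoptions(precision=4,suppress=True)
R=np.array(sensors.current_eef_rot())
claw.gripper_to(0.0,strength=30)
p=np.array(sensors.current_ee_pos())
r.move_straight([p[0],p[1],.36],rate=.2)
r.move_straight([.467,-.262,.36],rate=.2)
r.move_straight([.467,-.262,.313],rate=.1,f_stop=10)
r.dwell(.3)
f0=np.array(sensors.current_wrist_force());print(f0)
ok=r.move_straight([.467,-.262,.286],rate=.02,f_stop=19)
for i in range(5):
    print(ok,sensors.current_ee_pos(),sensors.current_wrist_force()-f0); r.dwell(.1)
r.move_straight([.467,-.262,.313],rate=.03)
r.move_straight([.467,-.262,.36],rate=.15)
r.move_straight([.46,.12,.36],rate=.2)
z,n,c=knobz();print("knob",z,n,sensors.current_t())
```

```text
[0.5867 0.1966 0.1843]
True [ 0.4672 -0.2622  0.2973] [-3.5622  2.0278 12.0012]
True [ 0.4672 -0.2622  0.2977] [-3.5506  1.6602 11.5785]
True [ 0.4671 -0.2622  0.2978] [-3.5135  1.3126 11.6174]
True [ 0.4671 -0.2622  0.2977] [-2.7827  1.5489 11.4644]
True [ 0.4671 -0.2622  0.2978] [-2.7389  2.5985 10.4044]
knob 0.2327 85 23.4833
```

The hold force relaxed to about 11.5 N, which is borderline for full travel. I'll press again with a steady hold.

Run:
```python
from h import *
np.set_printoptions(precision=4,suppress=True)
r.move_straight([.467,-.262,.36],rate=.2)
r.move_straight([.467,-.262,.313],rate=.1,f_stop=10)
r.dwell(.3); f0=np.array(sensors.current_wrist_force())
for z in np.arange(.300,.280,-.001):
    r.move_straight([.467,-.262,z],rate=.015)
    r.dwell(.1); f=(np.array(sensors.current_wrist_force())-f0)[2]
    print(round(z,4),sensors.current_ee_pos()[2].round(4),f.round(1))
    if f>19: break
r.dwell(.5);print((sensors.current_wrist_force()-f0),sensors.current_ee_pos())
r.move_straight([.467,-.262,.313],rate=.03)
r.move_straight([.467,-.262,.36],rate=.15)
r.move_straight([.46,.12,.36],rate=.2)
z,n,c=knobz();print("knob",z,n,sensors.current_t())
for q in("timer","tin"):
    s=spotter.silhouettes(c,q)[:1]
    if s: print(q,s[0]["bbox"])
cv2.imwrite("pics/top5.png",cv2.resize(c["img"][110:330,150:440],(790,600)))
```

```text
0.3 0.3012 6.7
0.299 0.3004 8.8
0.298 0.2996 9.3
0.297 0.2987 10.1
0.296 0.2979 11.4
0.295 0.2971 11.3
0.294 0.2965 13.5
0.293 0.2963 18.4
0.292 0.2961 21.5
[-5.6314  3.2604 21.658 ] [ 0.4672 -0.2622  0.2961]
knob 0.2327 86 34.3
timer [312.6, 170.3, 326.8, 193.0]
tin [339.6, 143.1, 366.7, 174.0]
```

View pics/top5.png

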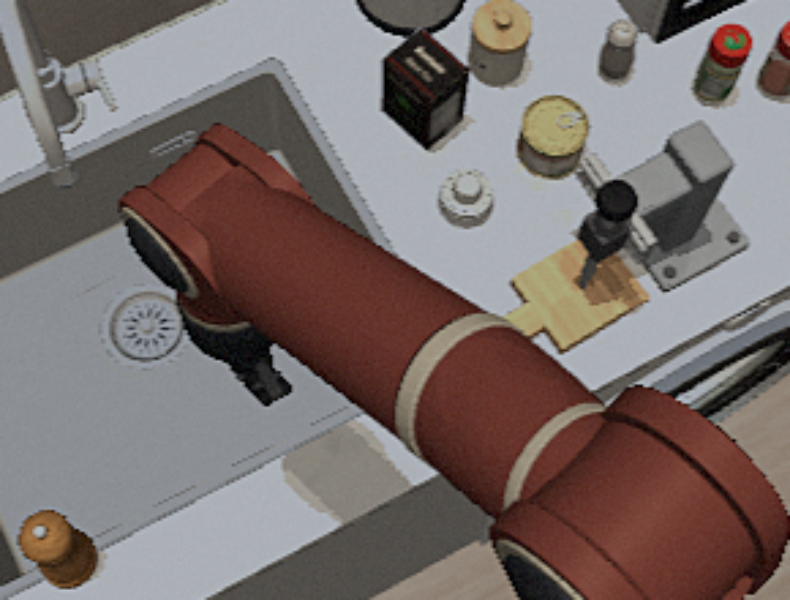

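The force rose sharply past 13 N, so the knob reached its bottom stop, and it has come back up. The punch sits in the hollow near (588,283), and the timer and tin are where they were. Handing in.

```bash
python3 -c "
from h import *
print(order.finish_job())"
```

```text
the job is handed in; nothing more can be done
None
```

I handed the job in: the punch tip sits in the paddle's hollow (lift about 3.7 mm by camera), the knob was pushed to its stop and is back up, and the final picture shows nothing around it disturbed; the hand-in gave no verdict.

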